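Hang the module carrier on the test stand

ROBOT

A 6-joint arm with a two-finger parallel gripper is mounted at the origin on the work surface. World frame = base frame: x ahead of the robot, y to its left, z up, the work surface at z = 0. Lengths are in m, angles in rad, forces in N, time in s.
With the tool pointing down it reaches from about 0.375 to 0.9 m from the base axis. Payload 3.1 kg.
Tool frame: the origin (TCP) lies on the centre line of the jaws, within the pads' length; the fingertips stand 14 mm ahead of it and the grasp point (between the pads) lies 5 mm behind it; y points along the fingers, z is the direction in which the jaws open and shut, and the axes are right-handed (so a half turn about y gives the same grasp; the last joint's range is limited). The gripper opens to 87 mm and grips with 3 to 60 N. Pads are 19 mm wide; open, the fingers measure 117 mm over their backs; the gripper's body (75 mm by 190 mm) begins 51 mm behind the grasp point.
Start: joints at [0.976, 0.527, 1.433, -0, 1.181, -0.178], TCP at [0.253, 0.571, 0.237] pointing down, gripper open.
Joint ranges: [-3.08, 3.08], [-0.75, 2.2], [0.22, 2.44], [-1.43, 4.57], [0, 2.65], [-2.85, 2.85]. Speed limits (rad/s): [2.79, 2.79, 3.14, 3.14, 3.14, 3.14].

INTERFACE

Orientations are given as a unit quaternion [x, y, z, w].
In Python, from rig import robot, vision gives the robot as it stands.
- The arm moves only by the shell command python3 -m crank 'ROWS' [FORCE]. ROWS is JSON, a list of rows, each a list of 7 numbers: the shift along the tool's x, y, z as a fraction of full scale, then the turn, a rotation vector about the tool's x, y, z as a fraction of full scale, then the gripper command: -1 is shut, 1 is fully open, values between are in proportion. In form: [[x, y, z, wx, wy, wz, grip], ...]. A call has 1 to 10 rows; each row is the pose to reach, as a shift and turn from the pose commanded when the call began, along the tool's axes at that moment, turning the shorter way round; what a row does not reach only later rows make up. Full scale, the value 1, is 50 cm for a shift and pi rad for a turn. A row lasts 1/8 s, in which the tool goes at most 62.5 mm and 10.7 degrees, less where a joint would pass 70% of its speed; a pose out of reach is approached as far as the arm can. A call with a number of a shift or a turn outside -1 to 1 is refused whole. A call with a gripper value outside its range is refused whole. The fingers move at their own pace and stop on an object; FORCE is the grip in N (left out, the last holds). Time passes only in rows, so rows that repeat a pose let the fingers close. It gives the time, the measured TCP pose, the force and the opening at its end, in the units of the state.
- robot.get_obs(): the state, without advancing time (a new reading comes with each control period).
- vision.camera(name): name is "side" or "top" or "wrist"; returns the picture (400x640x3 uint8, blue, green, red); there is no depth.
- vision.camera_info(name): a dict with "vfov" (degrees; the focal length in pixels is half the picture's height over the tangent of half this angle, whatever the lens; pixels are square), "cx", "cy" (the principal point, pixels), "world_from_camera" (4x4, takes a point from camera to world coordinates); the wrist camera has in their place "tool_from_camera" (4x4, takes a point from camera to tool coordinates, whose origin is the TCP and whose axes are the tool frame's). Camera axes: x right, y up, looking along -z (the intrinsics and any distortion apply to the point x, -y, -z); pixel columns grow to the right and rows downward; lengths in m; the calibration is good to about 2 mm. A picture is of the moment at which its call begins: read the wrist's pose just before it. camera_info takes no time and is no camera call.
- robot.hand_in(): hands the job in, once; it reports no verdict.
The state is a dict: "time": time; "q": joint angles; "joint_velocities": joint speeds; "joint_torque": joint torques, N m; "position": TCP position; "tool_rot": TCP orientation; "ft_force": force on the tool from outside, world axes, zero at the start; "moment": the same for the moment, N m; "grip_width": finger opening in m.
Only numpy, scipy, OpenCV 4.12 (cv2) and the standard library are available. Lean on these libraries where they do the work, as an engineer would, in place of code of your own. Each camera call takes 0.05 s, during which the arm holds its last target.

TASK

Pick up the module carrier by its grip tab and hang it on the test stand so that each end of its long bar lies at the bottom of its own hook, pushed down past the spring keepers, which must close again over the bar. The two hooks are set by hand and not at the same height, so go by feel and gently: never more than about 20 N on either hook. Before letting go, press down with some 10 N for half a second so that both hooks carry at once, then let go and leave the carrier hanging at rest; do not shove the other things on the bench.

Things in the scene. Friction and masses are not known exactly. Their poses are not given: they have to be found in the camera images.
- carrier_tab (a point): Centre of the carrier's grip tab: black upright plate 12 mm thick (x), 50 mm wide (y), its top 22 mm above this point. Take it from above across its thickness. The point is on the carrier's middle, 27 mm above the bar's axis, 147 mm above its foot. Axes: x across the bar, y along it, z up.
- carrier: Module carrier, loose, about 0.4 kg, symmetric; origin at the middle of its foot, axes as carrier_tab. Tray 80 (x) by 196 mm (y) with two grey modules; two upright straps 22 mm wide (x), outer faces 98 mm from the middle; on top a round steel bar along y, 10 mm thick, 290 mm long, axis 120 mm above the foot. Either bar end may go in either hook.
- bar_end_1 (a point): Point on the bar's axis, 125 mm from the bar's middle towards the carrier's +y (20 mm short of the bar's end): the part that lies in a hook. Axes as carrier_tab.
- bar_end_2 (a point): The same at the other end of the bar, towards the carrier's -y.
- stand: Test stand, fixed: white base plate 130 x 290 mm, 12 mm thick, two posts with hooks open at the top. Origin on the bench, midway between the hooks, straight below the line where the bar is to lie. y runs from post b to post a, x to the posts' side (hook lips at -x), z up. Bar home: axis 170 mm above the bench, but each hook is set by up to 13 mm higher or lower, each for itself, not reported.
- post_a: Aluminium post at the stand's +y, 230 mm high, 22 mm wide, 14 to 38 mm behind the bar line, with hook a. Origin on the bench below its hook's mouth, 125 mm from the stand's origin, axes as the stand. Hook: 18 mm wide (y); mouth 18 mm (x), centred on the bar line; flat floor 5 mm below the bar's home axis; the lip rises 26 mm above the floor, then flares out to 37 mm; the back plate rises 48 mm.
- post_b: The same at the stand's -y, with hook b: same shape, its own height setting. The hooks' open side faces away from the robot. The carrier's tray fits between the posts: bring it in from the lips' side (the stand's -x) with the bar above the lips, then lower it.
- keeper_a (a joint): Spring keeper of hook a: small steel flap hinged on the hook's back plate 20 mm above its floor, reaching 12 mm across the mouth. 0 rad = closed (level); grows as it is pushed down. The bar meets it about 22 mm above home; up to 10 N on that bar end push it down. It lets the bar by at about 1 rad, 4 to 6 mm above home, and springs back over the bar. The carrier's weight alone does not seat it.
- keeper_b (a joint): Spring keeper of hook b, the same.
- spare_module: Bystander: grey module 80 x 110 x 32 mm lying on the bench; origin under its centre.
- carton: Bystander: cardboard box 110 x 150 x 60 mm; origin under its centre.
- screw_jar: Bystander: glass jar, 60 mm across, 70 mm high; origin under its centre.
- driver: Bystander: screwdriver lying on the bench between stand and carrier; origin under its middle.

How it is judged:
On the way, in this order (a step that is already met when the one before it is completed fails the run):
1. the carrier is lifted clear of the bench in the gripper (height (world z) of carrier_tab above 0.185 m and contact force between the fingers and carrier above 1 N), for 0.2 s.
2. still held, with both bar ends home under closed keepers, the carrier is pressed onto both hooks at once, at least 3 N on each (z of bar_end_1 in the frame of stand between 0.153 and 0.187 m and x of bar_end_1 in the frame of stand between -0.009 and 0.009 m and z of bar_end_2 in the frame of stand between 0.153 and 0.187 m and x of bar_end_2 in the frame of stand between -0.009 and 0.009 m and y of carrier_tab in the frame of stand between -0.014 and 0.014 m and value of joint each of keeper_a, keeper_b below 0.12 rad and contact force between each of post_a, post_b and carrier above 3 N and contact force between the fingers and carrier above 1 N), for 0.2 s.
At the end, for the whole second after the job is handed in: Released, at rest, upright to 0.2 rad; both bar ends within 9 mm of the bar line and 153 to 187 mm above the bench, carrier centred to 14 mm; both keepers closed (under 0.12 rad); each post carries over 0.5 N (z of bar_end_1 in the frame of stand between 0.153 and 0.187 m and x of bar_end_1 in the frame of stand between -0.009 and 0.009 m and z of bar_end_2 in the frame of stand between 0.153 and 0.187 m and x of bar_end_2 in the frame of stand between -0.009 and 0.009 m and y of carrier_tab in the frame of stand between -0.014 and 0.014 m and value of joint each of keeper_a, keeper_b below 0.12 rad and contact force between each of post_a, post_b and carrier above 0.5 N and linear speed of carrier below 0.03 m/s and angular speed of carrier below 0.3 rad/s and angle between carrier_tab's own z axis and vertical below 0.2 rad); the robot touches nothing.
It fails at once if more than 22 N between the carrier and one hook with its post (contact force between any of post_a, post_b and carrier above 22 N).
It fails at once if the carrier tipped by more than 0.45 rad (angle between carrier_tab's own z axis and vertical above 0.45 rad).
It fails at once if a bystander (spare module, carton, screw jar, screwdriver) moved by more than 30 mm (distance of any of spare_module, carton, screw_jar, driver from where it was at the start of the episode above 0.03 m).
It also fails if it takes over 72 s, if anything falls off the work surface, if the arm or the gripper's body presses on something with over 40 N, if the wrist force passes 120 N, or if a joint passes its speed limit or range.

## Working session

There is one attempt and no reset: what is moved stays moved. The work goes in short steps, Python scripts to look and compute and a shell command to move; the robot and the scene stay as the last step left them, time stands still between calls to the robot, and variables do not carry over. Pictures are saved under pics/ and viewed, and the job is handed in when it is done.

```bash
ls; mkdir -p pics; python3 - <<'E'
from rig import robot, vision
import cv2
o=robot.get_obs(); print(o)
for n in ["side","top","wrist"]:
    print(n, vision.camera_info(n))
    cv2.imwrite(f"pics/{n}0.png", vision.camera(n))
E
```

```text
pics
{'time': 0.0, 'q': array([ 9.75462109e-01,  5.28474195e-01,  1.43391941e+00,  1.23751857e-05,
        1.18139322e+00, -1.78552395e-01]), 'joint_velocities': array([ 0.0001778 , -0.00080133,  0.00085025,  0.00118654, -0.00050928,
        0.00108815]), 'joint_torque': array([ 1.47881568e-03, -4.40036631e+01, -1.76594245e+01,  6.31992845e-02,
        5.81065868e-02, -1.71415581e-04]), 'position': array([0.25260663, 0.57089886, 0.23556123]), 'tool_rot': array([ 0.6925247 , -0.14658844,  0.14599547, -0.69109095]), 'ft_force': array([0.42346408, 0.15673745, 0.0931588 ]), 'moment': array([ 0.04736541, -0.0338829 ,  0.01505046]), 'grip_width': 0.08684793294336791}
side {'vfov': 48.04213478274686, 'cx': 322.3428210685362, 'cy': 197.04125206930553, 'world_from_camera': array([[-9.99803849e-01, -1.59921018e-02, -1.16840516e-02,
         5.48940702e-01],
       [ 9.78027246e-04, -6.29080160e-01,  7.77339820e-01,
         9.03873575e-01],
       [-1.97815026e-02,  7.77175916e-01,  6.28972406e-01,
         8.64576865e-01],
       [ 0.00000000e+00,  0.00000000e+00,  0.00000000e+00,
         1.
[... 208 characters left out ...]
   [-9.99432150e-01,  3.29629419e-02, -6.98725015e-03,
        -6.11772583e-03],
       [ 1.23404924e-05,  2.07723417e-01,  9.78187600e-01,
         1.22535524e+00],
       [ 0.00000000e+00,  0.00000000e+00,  0.00000000e+00,
         1.00000000e+00]])}
wrist {'vfov': 59.099034345236475, 'cx': 326.9096842381325, 'cy': 199.95983572908114, 'tool_from_camera': array([[ 6.10427277e-04, -9.65726581e-01, -2.59560780e-01,
        -7.03197748e-02],
       [ 4.31715088e-04,  2.59561058e-01, -9.65726602e-01,
        -1.47877341e-01],
       [ 9.99999721e-01,  4.77449555e-04,  5.75361886e-04,
         9.39461404e-04],
       [ 0.00000000e+00,  0.00000000e+00,  0.00000000e+00,
         1.00000000e+00]])}
```

View pics/side0.png

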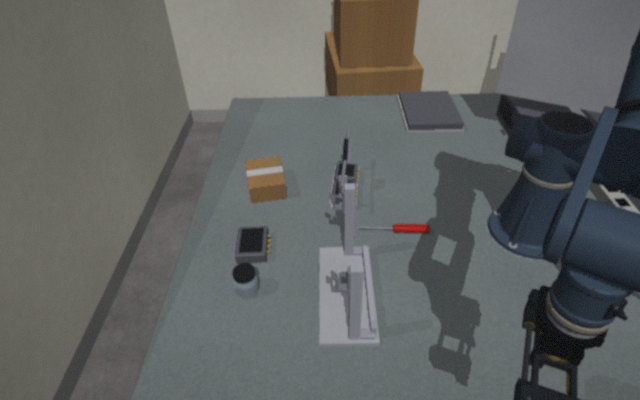

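View pics/top0.png

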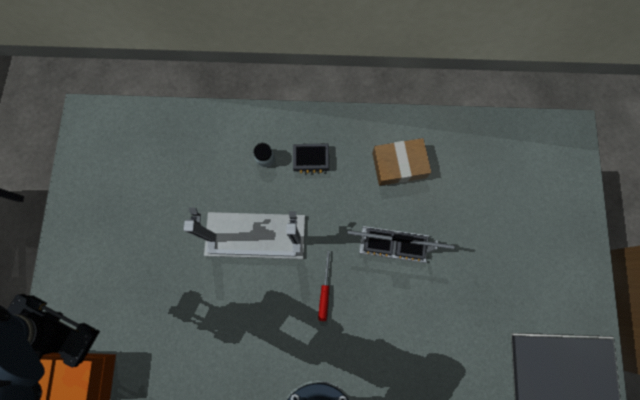

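View pics/wrist0.png

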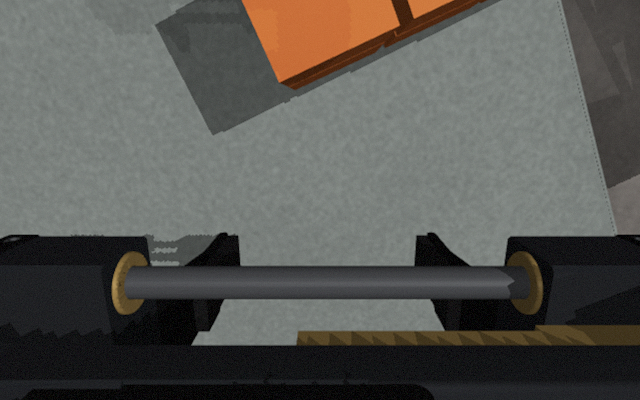

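```bash
python3 - <<'E'
import cv2
a=cv2.imread('pics/top0.png')[120:340,150:500]
cv2.imwrite('pics/top0c.png',cv2.resize(a,(800,503),interpolation=cv2.INTER_CUBIC))
a=cv2.imread('pics/side0.png')[120:360,220:450]
cv2.imwrite('pics/side0c.png',cv2.resize(a,(575,600),interpolation=cv2.INTER_CUBIC))
E
```

```text
(no output)
```

View pics/top0c.png

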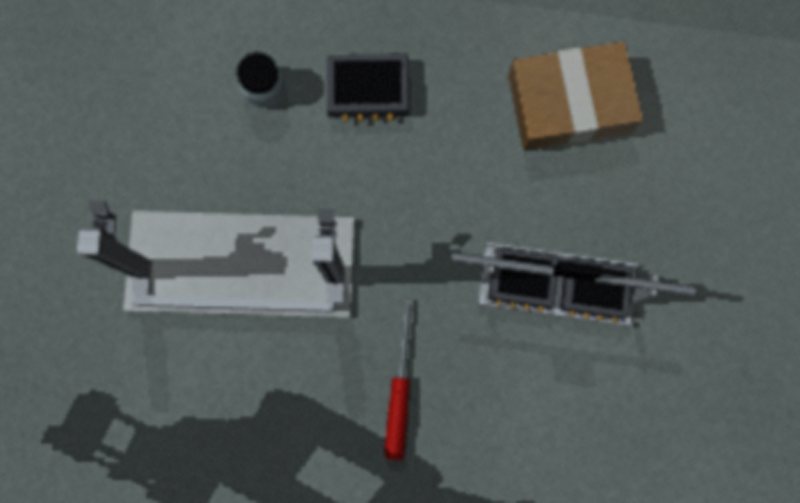

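View pics/side0c.png

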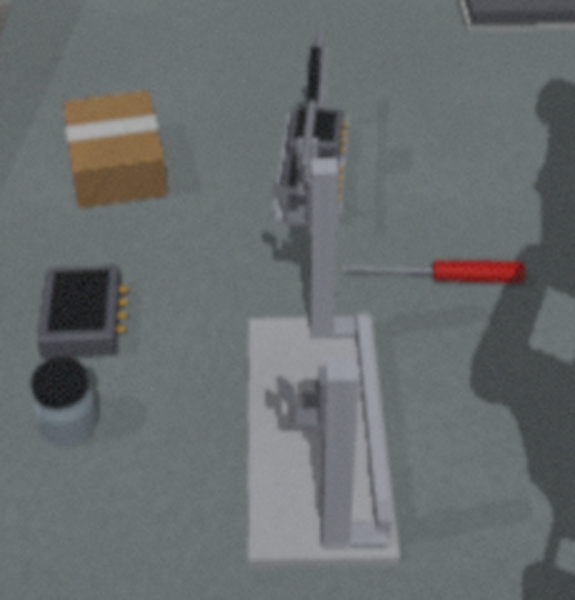

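```bash
cat > h.py <<'E'
import numpy as np, cv2
from scipy.spatial.transform import Rotation as R
from rig import robot, vision
def T_tool(o):
    T=np.eye(4);T[:3,:3]=R.from_quat(o['tool_rot']).as_matrix();T[:3,3]=o['position'];return T
def cam(name,o=None):
    i=vision.camera_info(name); f=200/np.tan(np.radians(i['vfov']/2))
    W=i['world_from_camera'] if name!='wrist' else T_tool(o)@i['tool_from_camera']
    return dict(f=f,cx=i['cx'],cy=i['cy'],W=np.array(W))
def ray(c,u,v):
    d=np.array([(u-c['cx'])/c['f'],-(v-c['cy'])/c['f'],-1.]); return c['W'][:3,3],c['W'][:3,:3]@d
def plane(c,u,v,z):
    o,d=ray(c,u,v); return o+d*(z-o[2])/d[2]
def proj(c,P):
    P=np.atleast_2d(P); X=(P-c['W'][:3,3])@c['W'][:3,:3]
    return np.c_[c['cx']+c['f']*X[:,0]/-X[:,2], c['cy']-c['f']*X[:,1]/-X[:,2]]
def snap(name,fn):
    import json
    o=robot.get_obs(); im=vision.camera(name); cv2.imwrite(f'pics/{fn}.png',im)
    c=cam(name,o); np.savez(f'pics/{fn}.npz',**c); return im,c,o
def load(fn):
    d=np.load(f'pics/{fn}.npz'); return {k:d[k] for k in d}, cv2.imread(f'pics/{fn}.png')
def tri(obs):
    A=np.zeros((3,3));b=np.zeros(3)
    for c,u,v in obs:
        o,d=ray(c,u,v);d=d/np.linalg.norm(d);M=np.eye(3)-np.outer(d,d);A+=M;b+=M@o
    return np.linalg.solve(A,b)
E
python3 - <<'E'
from h import *
o=robot.get_obs();print(R.from_quat(o['tool_rot']).as_matrix().round(3))
t=cam('top')
def p(u,v,z): return plane(t,150+u*350/800,120+v*220/503,z).round(3)
print('bar ends',p(452,253,.12),p(695,290,.12))
print('tab', p(582,265,.16))
print('post a top',p(325,245,.23),'post b',p(92,242,.23))
print('base corners',[p(*c,.012) for c in [(132,212),(355,217),(350,317),(125,310)]])
print('others',p(258,75,.07),p(368,85,.03),p(575,95,.06),p(400,380,.02))
E
```

```text
[[ 0.914 -0.001  0.405]
 [-0.405 -0.001  0.914]
 [-0.    -1.    -0.002]]
bar ends [ 0.512 -0.064  0.12 ] [ 0.478 -0.35   0.12 ]
tab [ 0.497 -0.21   0.16 ]
post a top [0.5   0.077 0.23 ] post b [0.495 0.326 0.23 ]
base corners [array([0.568, 0.35 , 0.012]), array([0.571, 0.058, 0.012]), array([0.441, 0.059, 0.012]), array([0.44 , 0.347, 0.012])]
others [0.742 0.188 0.07 ] [0.747 0.048 0.03 ] [ 0.732 -0.221  0.06 ] [ 0.364 -0.008  0.02 ]
```

```bash
python3 -m crank '[[0.2,-0.25,-0.14,0,0.1,0,1],[0.79,-0.4,-0.57,0,0.367,0,1],[0.79,-0.4,-0.57,0,0.367,0,1],[0.79,-0.4,-0.57,0,0.367,0,1],[0.79,-0.4,-0.57,0,0.367,0,1],[0.79,-0.4,-0.57,0,0.367,0,1],[0.79,-0.4,-0.57,0,0.367,0,1],[0.79,-0.4,-0.57,0,0.367,0,1],[0.79,-0.4,-0.57,0,0.367,0,1],[0.79,-0.4,-0.57,0,0.367,0,1]]'
python3 - <<'E'
from h import *
im,c,o=snap('wrist','w1');print(o['time'],o['position'],R.from_quat(o['tool_rot']).as_matrix().round(3), o['ft_force'])
E
```

```text
time: 1.4
position: [0.5001, 0.1491, 0.4369]
tool_rot: [0.499, -0.5, 0.501, -0.5]
ft_force: [-0.7, 0.3, 0.4]
grip_width: 0.0868
1.4 [0.50006882 0.14913922 0.43694149] [[-0.003  0.001  1.   ]
 [-1.     0.    -0.003]
 [-0.    -1.     0.001]] [-0.67296378  0.32209632  0.42996327]
```

View pics/w1.png

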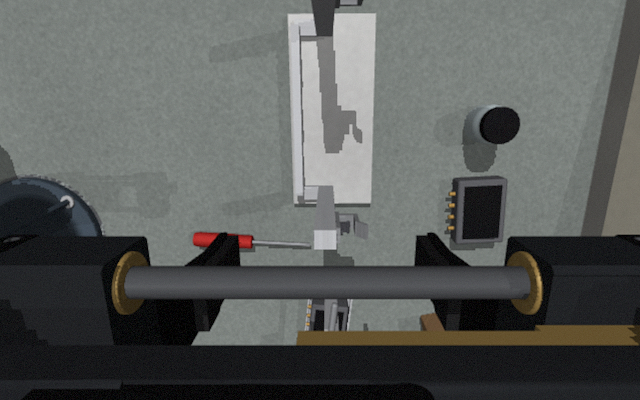

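```bash
python3 -m crank '[[-0.21,0.15,0.04,0,0,0,1],[-0.21,0.15,0.04,0,0,0,1],[-0.21,0.15,0.04,0,0,0,1],[-0.21,0.15,0.04,0,0,0,1]]'
python3 - <<'E'
from h import *
im,c,o=snap('wrist','w2');print(o['time'],o['position'],o['ft_force'])
E
python3 -m crank '[[0.25,0,0,0,0,0,1],[0.25,0,0,0,0,0,1],[0.25,0,0,0,0,0,1],[0.25,0,0,0,0,0,1]]'
python3 - <<'E'
from h import *
im,c,o=snap('wrist','w3');print(o['time'],o['position'],o['ft_force'])
E
python3 -m crank '[[0.25,0,0,0,0,0,1],[0.25,0,0,0,0,0,1],[0.25,0,0,0,0,0,1],[0.25,0,0,0,0,0,1]]'
python3 - <<'E'
from h import *
im,c,o=snap('wrist','w4');print(o['time'],o['position'],o['ft_force'])
a=[cv2.imread(f'pics/w{i}.png')[:240,160:480] for i in (2,3,4)]
cv2.imwrite('pics/w234.png',np.vstack([np.hstack(a[:2]),np.hstack([a[2],a[2]*0])]))
E
```

```text
time: 1.95
position: [0.5175, 0.257, 0.3609]
tool_rot: [0.502, -0.499, 0.499, -0.5]
ft_force: [-0.2, -0.2, 0.6]
grip_width: 0.0872
1.95 [0.51748386 0.25697442 0.36090577] [-0.18160259 -0.16255281  0.61495686]
time: 2.5
position: [0.519, 0.1304, 0.3629]
tool_rot: [0.499, -0.5, 0.501, -0.501]
ft_force: [-0.7, -0.7, -0.4]
grip_width: 0.087
2.5 [0.51898806 0.13043893 0.36287851] [-0.74350215 -0.65871938 -0.42247405]
time: 3.05
position: [0.519, 0.0072, 0.3617]
tool_rot: [-0.5, 0.5, -0.499, 0.501]
ft_force: [-0.7, 0.2, -0.3]
grip_width: 0.0869
3.05 [0.51901456 0.00721024 0.36171089] [-0.70803888  0.18525261 -0.30313516]
```

View pics/w234.png

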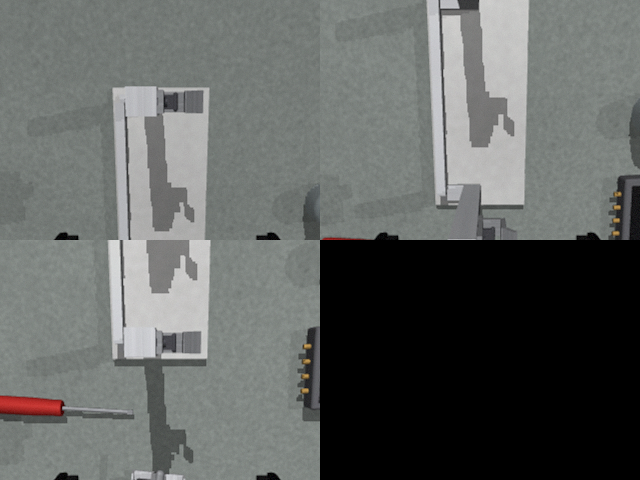

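```bash
python3 - <<'E'
import cv2,numpy as np
a=cv2.imread('pics/w2.png')[75:125,265:375]
b=cv2.imread('pics/w4.png')[75:125,265:375]
im=np.vstack([cv2.resize(x,None,fx=6,fy=6,interpolation=cv2.INTER_CUBIC) for x in (a,b)])
cv2.imwrite('pics/z24.png',im)
E
```

```text
(no output)
```

View pics/z24.png

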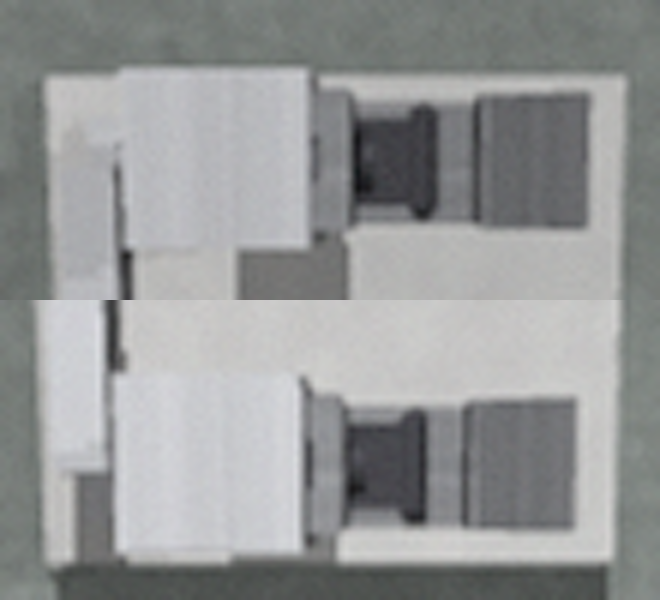

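```bash
python3 - <<'E'
from h import *
c2,_=load('w2');c4,_=load('w4')
b=plane(c2,300.8,101.3,.23);a=plane(c4,299.7,102,.23);print(a,b,np.linalg.norm(a-b))
# base corners
for c,n,oy in((c2,'b',0),(c4,'a',300)):
  pts={'b':[(45,75),(625,75)],'a':[(48,564),(612,562)]}[n]
  for u,v in pts: print(n,plane(c,265+u/6,75+(v-oy)/6,.012))
y=(a-b)[:2];y/=np.linalg.norm(y);x=np.array([y[1],-y[0]]);  # x = y rot -90
m=(a+b)[:2]/2-0.026*x
print('stand yaw',np.degrees(np.arctan2(x[1],x[0])),'x',x,'y',y,'origin',m)
# mouth: back plate face at +9, flap tip at -3
for c,n,oy,us in((c2,'b',0,(355,437,478,588)),(c4,'a',300,(347,427,468,577))):
  for z in (.175,.185,.195,.2):
    v={'b':160,'a':465}[n]
    P=[plane(c,265+u/6,75+(v-oy)/6,z) for u in us]
    print(n,z,[float(np.round((p[:2]-m)@x,4)) for p in P], float(((P[0][:2]-m)@y).round(4)))
E
```

```text
[0.49891007 0.08098847 0.23      ] [0.4978729  0.33098999 0.23      ] 0.25000366674485053
b [0.44398029 0.35052863 0.012     ]
b [0.57379648 0.35090346 0.012     ]
a [0.44541325 0.06021942 0.012     ]
a [0.57473064 0.06083089 0.012     ]
stand yaw -179.76230137490919 x [-0.99999139 -0.00414861] y [ 0.00414861 -0.99999139] origin [0.52439126 0.20609709]
b 0.175 [0.0088, -0.0037, -0.0099, -0.0266] -0.1251
b 0.185 [0.0087, -0.0034, -0.0094, -0.0256] -0.1251
b 0.195 [0.0086, -0.0031, -0.009, -0.0247] -0.125
b 0.2 [0.0085, -0.003, -0.0088, -0.0242] -0.1249
a 0.175 [0.009, -0.0032, -0.0095, -0.0261] 0.125
a 0.185 [0.0089, -0.003, -0.009, -0.0251] 0.1251
a 0.195 [0.0087, -0.0027, -0.0086, -0.0242] 0.1252
a 0.2 [0.0087, -0.0026, -0.0084, -0.0237] 0.1252
```

```bash
python3 - <<'E'
import cv2,numpy as np
a=cv2.imread('pics/w1.png')[0:12,290:400]
a2=cv2.imread('pics/w1.png')[180:255,290:400]
b=cv2.imread('pics/w3.png')[0:15,265:375]
b2=cv2.imread('pics/w3.png')[180:240,265:375]
im=np.vstack([np.vstack([cv2.resize(x,None,fx=6,fy=6,interpolation=cv2.INTER_CUBIC),np.zeros((6,660,3),np.uint8)]) for x in (a,a2)])
cv2.imwrite('pics/z1.png',im)
im=np.vstack([np.vstack([cv2.resize(x,None,fx=6,fy=6,interpolation=cv2.INTER_CUBIC),np.zeros((6,660,3),np.uint8)]) for x in (b,b2)])
cv2.imwrite('pics/z3.png',im)
E
```

```text
(no output)
```

View pics/z1.png

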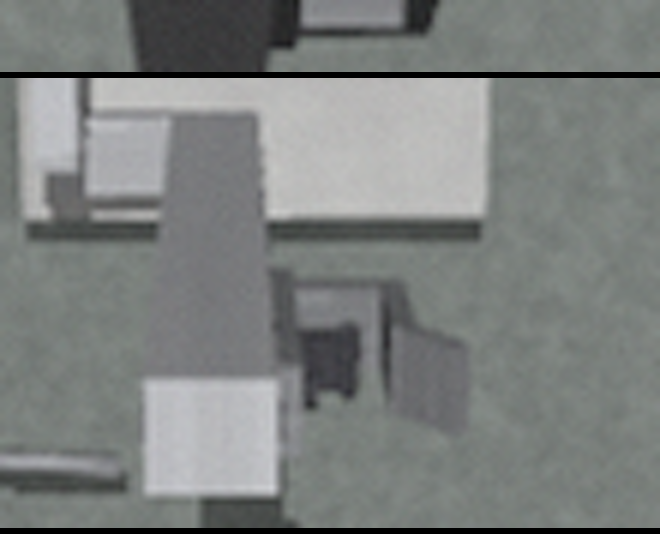

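View pics/z3.png

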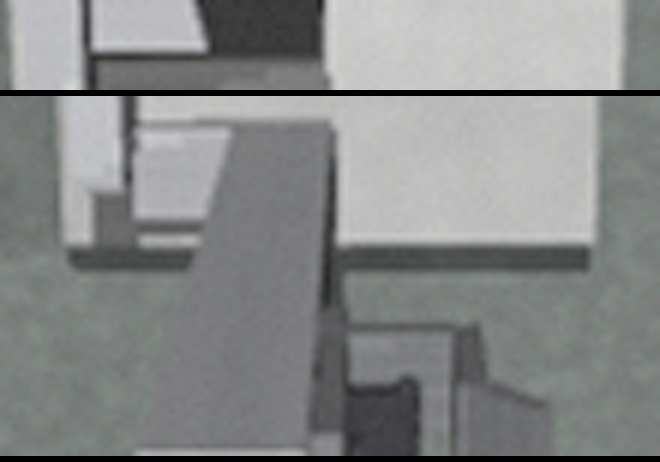

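```bash
python3 -m crank '[[-0.296,0,0,0,0,0.167,1],[-0.296,0.144,0,0,0,0.167,1],[-0.296,0.144,0,0,0,0.167,1],[-0.296,0.144,0,0,0,0.167,1],[-0.296,0.144,0,0,0,0.167,1]]'
python3 - <<'E'
from h import *
im,c,o=snap('wrist','w5');print(o['time'],o['position'],o['ft_force'])
a=cv2.resize(im[0:200,240:440],(800,800),interpolation=cv2.INTER_CUBIC)[:600]
cv2.imwrite('pics/w5z.png',a)
E
```

```text
time: 3.72
position: [0.5196, 0.1544, 0.2907]
tool_rot: [-0.354, 0.611, -0.353, 0.613]
ft_force: [-0.7, -0.4, 0.5]
grip_width: 0.0873
3.725 [0.51957357 0.15444657 0.29072547] [-0.74084454 -0.37717279  0.54622811]
```

View pics/w5z.png

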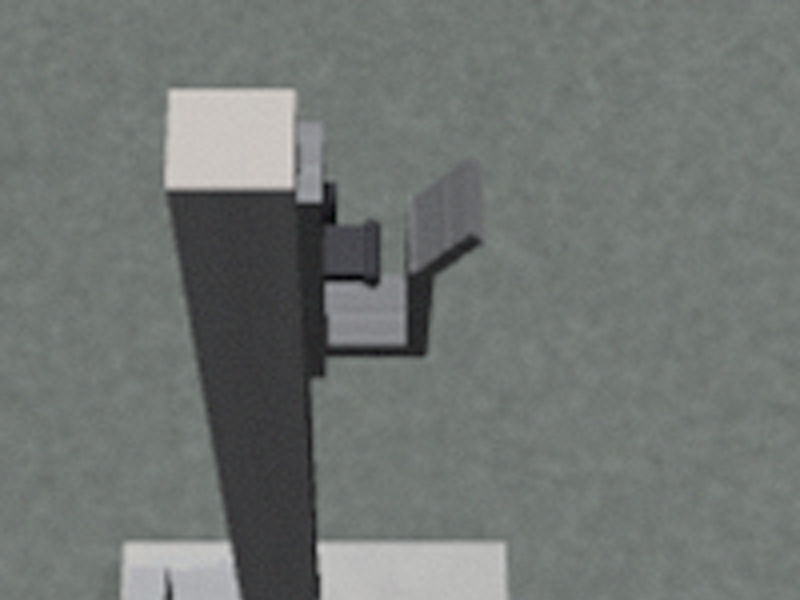

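```bash
cat >> h.py <<'E'
SX=np.array([-0.99999,-0.00415]);SY=np.array([0.00415,-0.99999]);SO=np.array([0.5244,0.2061])
def yplane(c,u,v,ys):
    o,d=ray(c,u,v); oy=(o[:2]-SO)@SY; dy=d[:2]@SY; p=o+d*(ys-oy)/dy
    return np.array([(p[:2]-SO)@SX,(p[:2]-SO)@SY,p[2]]).round(4)
E
python3 - <<'E'
from h import *
c5,_=load('w5');c1,_=load('w1');c3,_=load('w3')
print('post b top near',yplane(c5,240+230/4,188/4,-.114))
print('b floor edge',yplane(c5,240+366/4,345/4,-.116), 'lip top', yplane(c5,240+480/4,234/4,-.116))
print('post a top near', yplane(c1,290+210/6,180+(378-78)/6,.114))
print('a floor edge',yplane(c1,290+340/6,180+(290-78)/6,.116),'lip top',yplane(c1,290+470/6,180+(345-78)/6,.116))
print('w3 a floor',yplane(c3,265+400/6,180+(330-96)/6,.116),'lip top',yplane(c3,265+550/6,180+(403-96)/6,.116))
E
```

```text
post b top near [ 0.0257 -0.114   0.2294]
b floor edge [-0.0004 -0.116   0.1748] lip top [-0.0224 -0.116   0.2134]
post a top near [0.0261 0.114  0.2303]
a floor edge [-1.00e-04  1.16e-01  1.73e-01] lip top [-0.0227  0.116   0.2077]
w3 a floor [-0.      0.116   0.1695] lip top [-0.0224  0.116   0.2057]
```

```bash
python3 -m crank '[[0.606,-0.65,-0.04,0,0,-0.167,1],[0.606,-0.65,-0.04,0,0,-0.167,1],[0.606,-0.65,-0.04,0,0,-0.167,1],[0.606,-0.65,-0.04,0,0,-0.167,1],[0.606,-0.65,-0.04,0,0,-0.167,1],[0.606,-0.65,-0.04,0,0,-0.167,1],[0.606,-0.65,-0.04,0,0,-0.167,1],[0.606,-0.65,-0.04,0,0,-0.167,1],[0.606,-0.65,-0.04,0,0,-0.167,1]]'
python3 - <<'E'
from h import *
im,c,o=snap('wrist','w6');print(o['time'],o['position'],o['ft_force'],R.from_quat(o['tool_rot']).as_matrix().round(3))
a=cv2.resize(im[0:240,200:440],(600,600),interpolation=cv2.INTER_CUBIC)
cv2.imwrite('pics/w6z.png',a)
E
```

```text
time: 4.9
position: [0.4992, -0.2714, 0.4206]
tool_rot: [0.5, -0.499, 0.501, -0.5]
ft_force: [1.0, 0.0, 0.1]
grip_width: 0.0868
4.9 [ 0.49918643 -0.27139056  0.42062802] [0.97404182 0.04485952 0.08073027] [[-0.     0.002  1.   ]
 [-1.    -0.002 -0.   ]
 [ 0.002 -1.     0.002]]
```

View pics/w6z.png

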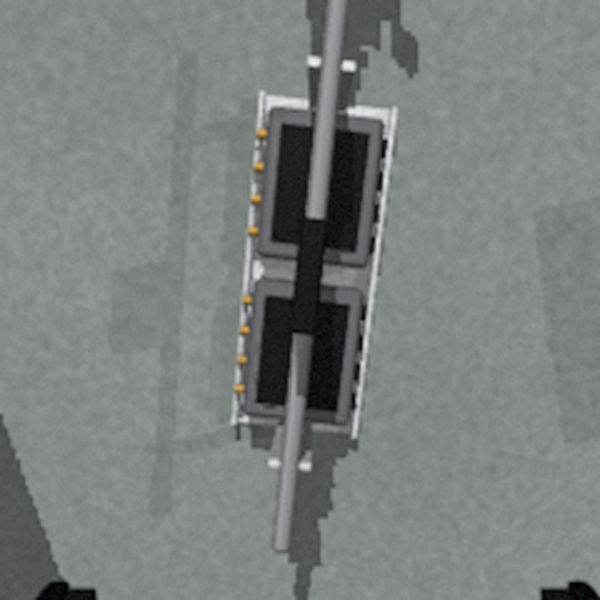

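```bash
python3 - <<'E'
from h import *
c,_=load('w6')
f=lambda u,v,z:plane(c,200+u/2.5,v/2.5,z)
print('tab top', f(309.5,276,.169), 'edges',[f(*q,.169) for q in ((304,219),(327,219),(292,333),(315,333))])
p,q=f(336,20,.12),f(282,540,.12);print(p,q); d=p-q; print('yaw', np.degrees(np.arctan2(-d[0],d[1])))
e=f(281,548,.12);dd=d/np.linalg.norm(d);print('end',e,'middle',e+dd*.145)
# tray corners z~?
print([f(*q,.03) for q in ((262,95),(394,108),(236,425),(356,436))])
t=cam('top');s=cam('side');print('proj tab in top',proj(t,f(309.5,276,.169)),'side',proj(s,f(309.5,276,.169)))
E
```

```text
tab top [ 0.49698827 -0.20612382  0.169     ] edges [array([ 0.49469376, -0.18225809,  0.169     ]), array([ 0.50462698, -0.18226827,  0.169     ]), array([ 0.48909498, -0.23077441,  0.169     ]), array([ 0.49935939, -0.23078639,  0.169     ])]
[ 0.50917514 -0.09303673  0.12      ] [ 0.48149725 -0.34340692  0.12      ]
yaw -6.30831106658066
end [ 0.48091075 -0.34789371  0.12      ] middle [ 0.49684313 -0.20377168  0.12      ]
[array([ 0.46958151, -0.10970541,  0.03      ]), array([ 0.54397156, -0.11653225,  0.03      ]), array([ 0.45022106, -0.2976545 ,  0.03      ]), array([ 0.52448178, -0.30466184,  0.03      ])]
proj tab in top [[403.84240491 235.51010345]] side [[344.65300613 142.30778594]]
```

```bash
python3 -m crank '[[-0.131,0.2,-0.004,0,0.035,0,1],[-0.131,0.4,-0.004,0,0.035,0,1],[-0.131,0.4,-0.004,0,0.035,0,1],[-0.131,0.4,-0.004,0,0.035,0,1],[-0.131,0.4,-0.004,0,0.035,0,1],[-0.131,0.4,-0.004,0,0.035,0,1]]' 50
python3 - <<'E'
from h import *
im,c,o=snap('wrist','w7');print(o['time'],o['position'],o['ft_force'],R.from_quat(o['tool_rot']).as_matrix().round(3))
E
```

```text
time: 5.7
position: [0.4983, -0.2054, 0.2206]
tool_rot: [0.472, -0.525, 0.527, -0.473]
ft_force: [0.8, -0.6, 0.4]
grip_width: 0.0871
5.7 [ 0.49829439 -0.20537304  0.22057591] [ 0.75883341 -0.56380035  0.39655466] [[-0.107  0.002  0.994]
 [-0.994 -0.002 -0.107]
 [ 0.001 -1.     0.003]]
```

View pics/w7.png

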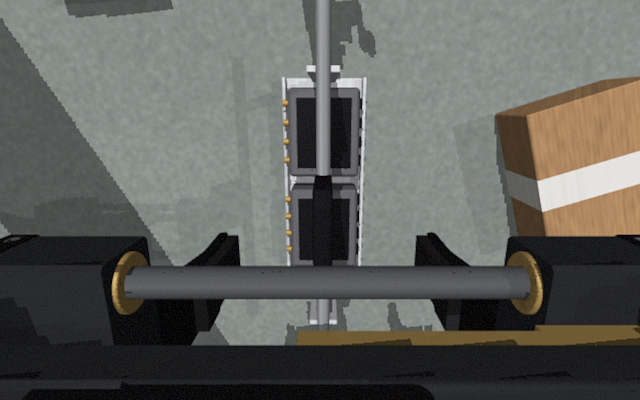

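```bash
python3 - <<'E'
from h import *
c,_=load('w7'); c6,_=load('w6')
P=plane(c,322.5,177,.169);print(P, 'height by two views', tri([(c,322.5,177),(c6,200+315.5/2.5,219/2.5)]))
E
python3 -m crank '[[0,0.1,-0.003,0,0,0,1],[0,0.151,-0.003,0,0,0,1],[0,0.151,-0.003,0,0,0,1],[0,0.151,-0.003,0,0,0,1]]' 50
python3 -m crank '[[0,0,0,0,0,0,-1],[0,0,0,0,0,0,-1],[0,0,0,0,0,0,-1],[0,0,0,0,0,0,-1],[0,0,0,0,0,0,-1],[0,0,0,0,0,0,-1]]' 50
```

```text
[ 0.5000388 -0.1738616  0.169    ] height by two views [ 0.49927853 -0.1807397   0.13489447]
time: 6.25
position: [0.497, -0.2064, 0.1454]
tool_rot: [0.472, -0.525, 0.528, -0.472]
ft_force: [-0.0, -0.8, 0.1]
grip_width: 0.0868
time: 7.0
position: [0.4956, -0.2054, 0.1435]
tool_rot: [-0.472, 0.527, -0.526, 0.472]
ft_force: [0.1, 0.1, -0.7]
grip_width: 0.0351
```

```bash
python3 -m crank '[[0,0,0,0,0,0,-1],[0,0,0,0,0,0,-1],[0,0,0,0,0,0,-1],[0,0,0,0,0,0,-1],[0,0,0,0,0,0,-1],[0,0,0,0,0,0,-1]]' 50
```

```text
time: 7.75
position: [0.4956, -0.2054, 0.1435]
tool_rot: [-0.472, 0.527, -0.526, 0.472]
ft_force: [-0.1, -0.2, -0.9]
grip_width: 0.0115
```

```bash
python3 -m crank '[[0,-0.04,0,0,0,0,-1],[0,-0.1,0,0,0,0,-1],[0,-0.2,0,0,0,0,-1],[0,-0.3,0,0,0,0,-1],[0,-0.4,0,0,0,0,-1],[0,-0.4,0,0,0,0,-1],[0,-0.4,0,0,0,0,-1]]' 50
python3 - <<'E'
from h import *
im,c,o=snap('wrist','w8');print(o['time'],o['position'],o['ft_force'],R.from_quat(o['tool_rot']).as_matrix().round(3),o['moment'])
E
```

```text
time: 8.62
position: [0.4944, -0.2045, 0.3418]
tool_rot: [-0.472, 0.528, -0.525, 0.472]
ft_force: [-0.8, -0.5, -3.8]
grip_width: 0.0113
8.625 [ 0.49437678 -0.20451031  0.34183056] [-0.83453536 -0.50126021 -3.84710458] [[-0.109 -0.003  0.994]
 [-0.994  0.002 -0.109]
 [-0.002 -1.    -0.004]] [ 0.00132525  0.13119396 -0.05668696]
```

View pics/w8.png

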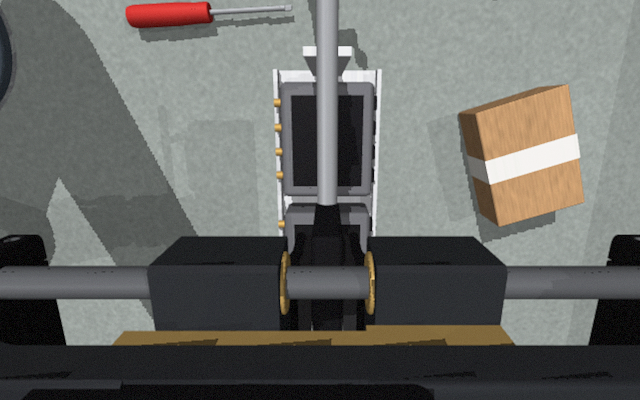

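```bash
python3 -m crank '[[-0.01,-0.02,0.03,0,-0.005,0,-1],[-0.04,-0.05,0.08,0,-0.012,0.002,-1],[-0.07,-0.08,0.14,0,-0.02,0.004,-1],[-0.11,-0.11,0.2,0,-0.03,0.006,-1],[-0.135,-0.12,0.25,0,-0.036,0.0064,-1],[-0.139,-0.12,0.258,0,-0.036,0.0064,-1],[-0.139,-0.12,0.258,0,-0.036,0.0064,-1]]' 50
python3 - <<'E'
from h import *
o=robot.get_obs();print(o['time'],o['position'],o['ft_force'],R.from_quat(o['tool_rot']).as_matrix().round(4))
E
```

```text
time: 9.55
position: [0.6304, -0.1501, 0.4007]
tool_rot: [-0.497, 0.506, -0.492, 0.505]
ft_force: [0.2, 0.3, -4.6]
grip_width: 0.0117
9.55 [ 0.63042156 -0.15009162  0.40067914] [ 0.23012682  0.29915979 -4.60304916] [[ 0.0042 -0.0046  1.    ]
 [-0.9998  0.0218  0.0043]
 [-0.0218 -0.9998 -0.0045]]
```

```bash
python3 -m crank '[[-0.03,0,0,0,0,0,-1],[-0.1,0.002,0,0,0,0,-1],[-0.18,0.004,0,0,0,0,-1],[-0.27,0.006,0.001,0,0,0,-1],[-0.36,0.008,0.001,0,0,0,-1],[-0.45,0.01,0.002,0,0,0,-1],[-0.54,0.012,0.002,0,0,0,-1],[-0.63,0.014,0.003,0,0,0,-1],[-0.69,0.0155,0.003,0,0,0,-1],[-0.712,0.0155,0.003,0,0,0,-1]]' 50
python3 -m crank '[[0,0,0,0,0,0,-1]]'
python3 - <<'E'
from h import *
im,c,o=snap('wrist','w9');snap('side','s9');snap('top','t9')
print(o['time'],o['position'],o['ft_force'],R.from_quat(o['tool_rot']).as_matrix().round(4))
E
```

```text
time: 10.8
position: [0.63, 0.2077, 0.4028]
tool_rot: [-0.497, 0.503, -0.493, 0.507]
ft_force: [0.4, -0.8, -3.6]
grip_width: 0.0117
time: 10.92
position: [0.6308, 0.2058, 0.4029]
tool_rot: [-0.496, 0.503, -0.494, 0.506]
ft_force: [-0.4, -0.5, -3.6]
grip_width: 0.0114
10.925 [0.63083364 0.20580191 0.40290364] [-0.39672211 -0.48953021 -3.59808689] [[ 4.900e-03  5.000e-04  1.000e+00]
 [-9.998e-01  1.930e-02  4.900e-03]
 [-1.930e-02 -9.998e-01  6.000e-04]]
```

View pics/w9.png

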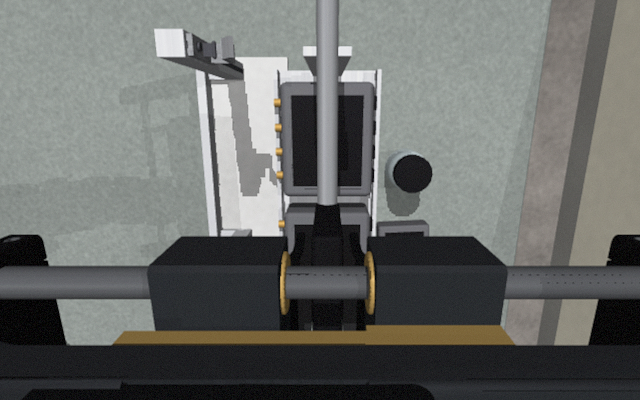

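View pics/s9.png

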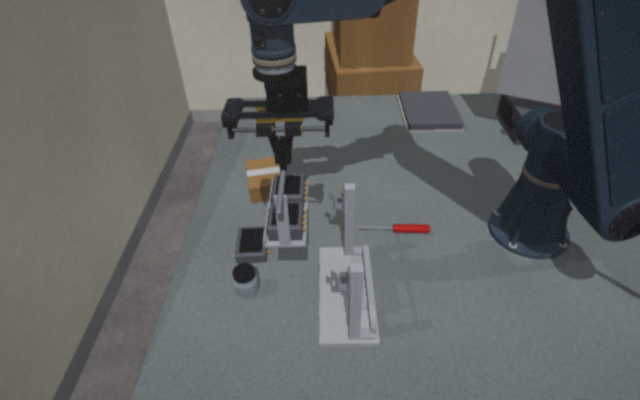

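```bash
python3 - <<'E'
from h import *
i=vision.camera_info('wrist');c=dict(f=200/np.tan(np.radians(i['vfov']/2)),cx=i['cx'],cy=i['cy'],W=i['tool_from_camera'])
# carrier pts (x,y,z rel foot) -> tool: X=-y, Y=.1435-z, Z=x
def t(y,z,x=0): return [-y,.1435-z,x]
for n,p in dict(tabtop=t(.025,.169),tabbot=t(.025,.125),bartop12=t(.12,.125),tray_top=t(.098,.0,.011),strap_top=t(.098,.12,.011),trayc=t(.098,.0,.04)).items(): print(n,proj(c,p))
E
python3 - <<'E'
import cv2
a=cv2.imread('pics/w9.png')[30:250,230:430]
cv2.imwrite('pics/w9z.png',cv2.resize(a,None,fx=2.7,fy=2.7,interpolation=cv2.INTER_CUBIC))
E
```

```text
tabtop [[324.50673539 235.48968304]]
tabbot [[325.17151622 203.35861944]]
bartop12 [[324.73895524 -14.68310764]]
tray_top [[340.02958335  69.64894642]]
strap_top [[349.39656276  43.94378769]]
trayc [[377.31522521  69.62114882]]
```

View pics/w9z.png

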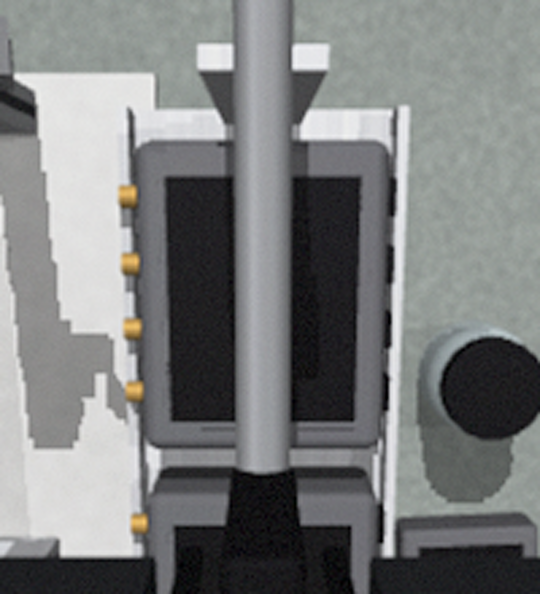

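```bash
python3 -m crank '[[0.001,0.04,0,0,0,0,-1],[0.002,0.12,0,0,0,0,-1],[0.004,0.21,0,0,0,0,-1],[0.005,0.265,0,0,0,0,-1],[0.005,0.278,0,0,0,0,-1],[0.005,0.278,0,0,0,0,-1]]' 50
python3 -m crank '[[0,0,-0.02,0,0,0,-1],[0,0,-0.06,0,0,0,-1],[0,0,-0.11,0,0,0,-1],[0,0,-0.16,0,0,0,-1],[0,0,-0.2,0,0,0,-1],[0,0,-0.216,0,0,0,-1],[0,0,-0.216,0,0,0,-1]]' 50
python3 - <<'E'
from h import *
im,c,o=snap('wrist','w10');snap('side','s10')
print(o['time'],o['position'],o['ft_force'],R.from_quat(o['tool_rot']).as_matrix().round(4))
E
```

```text
time: 11.82
position: [0.6324, 0.2053, 0.2645]
tool_rot: [-0.495, 0.504, -0.495, 0.506]
ft_force: [0.2, -0.4, -3.9]
grip_width: 0.0115
time: 12.7
position: [0.5238, 0.2058, 0.265]
tool_rot: [-0.495, 0.503, -0.495, 0.507]
ft_force: [0.6, -0.4, -4.0]
grip_width: 0.0115
12.7 [0.52383259 0.20577351 0.26500995] [ 0.57742522 -0.37793089 -4.02507079] [[ 0.0046  0.0035  1.    ]
 [-0.9998  0.0204  0.0045]
 [-0.0204 -0.9998  0.0036]]
```

View pics/w10.png

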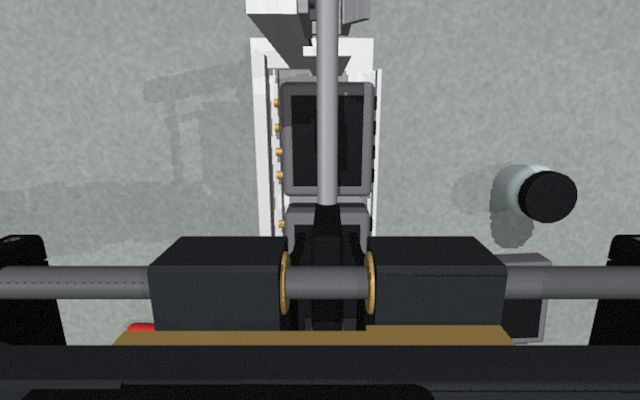

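View pics/s10.png

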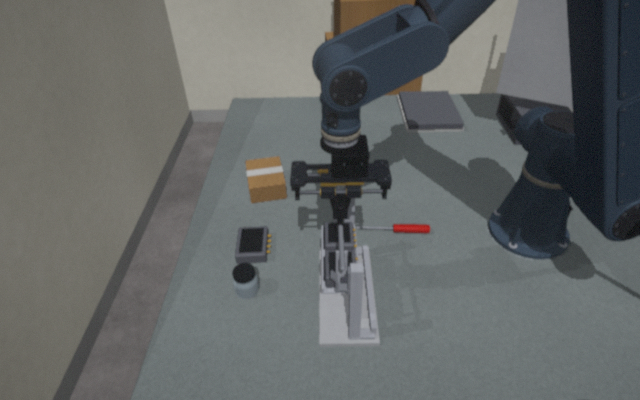

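```bash
python3 - <<'E'
import cv2
a=cv2.imread('pics/w10.png')[0:80,240:390]
cv2.imwrite('pics/w10z.png',cv2.resize(a,None,fx=5,fy=5,interpolation=cv2.INTER_CUBIC))
E
```

```text
(no output)
```

View pics/w10z.png

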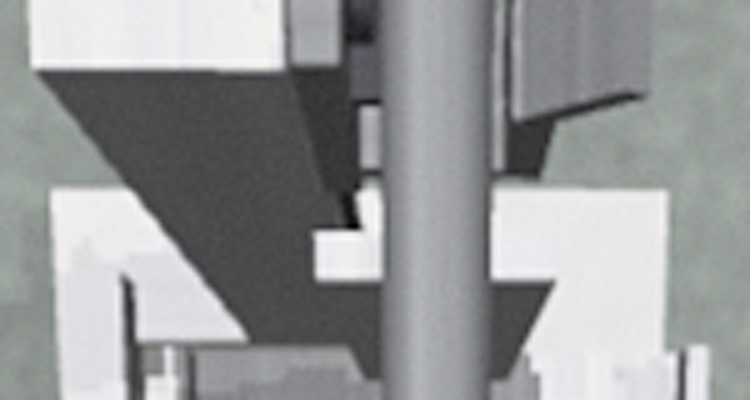

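```bash
python3 -m crank '[[0,0.02,-0.0015,0,0,0,-1],[0,0.045,-0.0015,0,0,0,-1],[0,0.065,-0.0015,0,0,0,-1],[0,0.072,-0.0015,0,0,0,-1],[0,0.072,-0.0015,0,0,0,-1]]' 50
python3 - <<'E'
from h import *
im,c,o=snap('wrist','w11')
print(o['time'],o['position'],o['ft_force'],o['moment'],R.from_quat(o['tool_rot']).as_matrix().round(4))
E
python3 -m crank '[[0,0.004,0,0,0,0,-1],[0,0.008,0,0,0,0,-1],[0,0.012,0,0,0,0,-1],[0,0.012,0,0,0,0,-1]]' 50
python3 - <<'E'
from h import *
o=robot.get_obs()
print(o['time'],o['position'],o['ft_force'],o['moment'])
E
```

```text
time: 13.42
position: [0.5228, 0.2063, 0.2273]
tool_rot: [-0.496, 0.504, -0.494, 0.506]
ft_force: [0.0, -0.1, -4.4]
grip_width: 0.0116
13.425 [0.52282127 0.20628166 0.22730309] [ 0.04276214 -0.11003147 -4.37999743] [-0.14341937  0.06726081 -0.03334652] [[ 4.200e-03  1.000e-04  1.000e+00]
 [-9.998e-01  1.990e-02  4.100e-03]
 [-1.990e-02 -9.998e-01  2.000e-04]]
time: 13.98
position: [0.5231, 0.2064, 0.222]
tool_rot: [-0.496, 0.504, -0.494, 0.506]
ft_force: [0.4, 0.4, -2.7]
grip_width: 0.0113
13.975 [0.5231276  0.20644415 0.22199677] [ 0.44785862  0.44557726 -2.69815142] [-0.02489643 -0.00571681 -0.01354865]
```

```bash
cat > st.py <<'E'
from h import *
o=robot.get_obs();r=R.from_quat(o['tool_rot']).as_matrix()
print('t%.2f'%o['time'],'pos',(o['position']*1000).round(1),'F',o['ft_force'].round(1),'M',o['moment'].round(2),'tilt(x_z,z_z)',r[2,[0,2]].round(4),'w',round(o['grip_width']*1000,1), 'barZ b',round((o['position'][2]-.0235-.125*r[2,0])*1000,1),'a',round((o['position'][2]-.0235+.125*r[2,0])*1000,1))
E
python3 -m crank '[[0,0.002,0,0,0,0,-1],[0,0.004,0,0,0,0,-1],[0,0.004,0,0,0,0,-1]]' >/dev/null; python3 st.py
python3 -m crank '[[0,0.002,0,0,0,0,-1],[0,0.004,0,0,0,0,-1],[0,0.004,0,0,0,0,-1]]' >/dev/null; python3 st.py
```

```text
t14.35 pos [523.2 206.5 220.2] F [-0.   0.3  0.1] M [-0.04  0.14 -0.02] tilt(x_z,z_z) [-0.0201  0.0018] w 11.7 barZ b 199.2 a 194.2
t14.72 pos [523.7 206.6 218.3] F [0.8 0.1 3.1] M [-0.06 -0.1  -0.02] tilt(x_z,z_z) [-0.0204  0.0031] w 11.6 barZ b 197.4 a 192.3
```

```bash
for i in 1 2; do :; done
python3 -m crank '[[0,0.002,0,0,0,0,-1],[0,0.004,0,0,0,0,-1],[0,0.004,0,0,0,0,-1]]' >/dev/null; python3 st.py
python3 -m crank '[[0,0.002,0,0,0,0,-1],[0,0.004,0,0,0,0,-1],[0,0.004,0,0,0,0,-1]]' >/dev/null; python3 st.py
```

```text
t15.10 pos [524.1 206.7 216.4] F [ 2.5 -0.6  4.5] M [-0.07 -0.25 -0.02] tilt(x_z,z_z) [-0.0205  0.004 ] w 11.6 barZ b 195.5 a 190.3
t15.47 pos [524.4 206.8 214.6] F [2.5 0.2 5.8] M [-0.08 -0.28  0.03] tilt(x_z,z_z) [-0.0206  0.0048] w 11.7 barZ b 193.7 a 188.6
```

```bash
python3 -m crank '[[0,0.002,0,0,0,0,-1],[0,0.004,-0.001,0,0,0,-1],[0,0.004,-0.001,0,0,0,-1]]' >/dev/null; python3 st.py
python3 -m crank '[[0,0.002,0,0,0,0,-1],[0,0.004,0,0,0,0,-1],[0,0.004,0,0,0,0,-1]]' >/dev/null; python3 st.py
python3 -m crank '[[0,0.002,0,0,0,0,-1],[0,0.004,0,0,0,0,-1],[0,0.004,0,0,0,0,-1]]' >/dev/null; python3 st.py
```

```text
t15.85 pos [525.1 206.9 213. ] F [ 3.7 -0.3  5.4] M [-0.12 -0.64 -0.1 ] tilt(x_z,z_z) [-0.0208  0.0076] w 11.5 barZ b 192.1 a 186.9
t16.23 pos [526.1 206.9 210.8] F [5.5 0.2 3.1] M [-0.16 -1.05 -0.11] tilt(x_z,z_z) [-0.0209  0.0098] w 11.6 barZ b 189.9 a 184.7
t16.60 pos [526.7 206.9 208.5] F [7.8 0.1 0.7] M [-0.21 -1.38 -0.04] tilt(x_z,z_z) [-0.0208  0.011 ] w 11.7 barZ b 187.6 a 182.4
```

```bash
python3 -m crank '[[0,0.002,0,0,0,0,-1],[0,0.003,0,0,0,0,-1],[0,0.003,0,0,0,0,-1]]' >/dev/null; python3 st.py
python3 -m crank '[[0,0.002,0,0,0,0,-1],[0,0.003,0,0,0,0,-1],[0,0.003,0,0,0,0,-1]]' >/dev/null; python3 st.py
python3 -m crank '[[0,0.002,0,0,0,0,-1],[0,0.003,0,0,0,0,-1],[0,0.003,0,0,0,0,-1]]' >/dev/null; python3 st.py
```

```text
t16.98 pos [527.  206.8 206.6] F [ 8.3  0.6 -2.7] M [-0.23 -1.64 -0.04] tilt(x_z,z_z) [-0.0206  0.0113] w 11.6 barZ b 185.7 a 180.5
t17.35 pos [519.9 206.6 203.2] F [-0.   0.2 -4.2] M [-0.08  0.05  0.03] tilt(x_z,z_z) [-0.0194 -0.0051] w 11.9 barZ b 182.2 a 177.3
t17.73 pos [522.2 206.8 203.2] F [-0.4  0.4 -3.7] M [-0.13  0.    0.06] tilt(x_z,z_z) [-0.02    0.0006] w 11.7 barZ b 182.2 a 177.2
```

```bash
python3 -m crank '[[0,0.002,0.001,0,0,0,-1],[0,0.002,0.001,0,0,0,-1]]' >/dev/null; python3 st.py
python3 -m crank '[[0,0.001,0,0,0,0,-1],[0,0.001,0,0,0,0,-1]]' >/dev/null; python3 st.py
python3 -m crank '[[0,0.001,0,0,0,0,-1],[0,0.001,0,0,0,0,-1]]' >/dev/null; python3 st.py
```

```text
t17.98 pos [523.  206.8 202.3] F [-0.3 -0.5 -3.8] M [-0.11  0.03  0.08] tilt(x_z,z_z) [-0.0201  0.0011] w 11.7 barZ b 181.3 a 176.3
t18.23 pos [523.  206.8 201.9] F [ 0.   0.7 -3.2] M [-0.09  0.04  0.04] tilt(x_z,z_z) [-0.0201  0.0013] w 11.5 barZ b 180.9 a 175.9
t18.48 pos [523.1 206.8 201.6] F [-0.7 -0.4 -1.1] M [-0.    0.07  0.04] tilt(x_z,z_z) [-0.0201  0.0015] w 11.6 barZ b 180.6 a 175.6
```

```bash
python3 -m crank '[[0,0.001,0,0,0,0,-1],[0,0.001,0,0,0,0,-1]]' >/dev/null; python3 st.py
python3 -m crank '[[0,0.001,0,0,0,0,-1],[0,0.001,0,0,0,0,-1]]' >/dev/null; python3 st.py
```

```text
t18.73 pos [523.2 206.8 201.3] F [-0.9 -2.1  1.4] M [0.08 0.14 0.03] tilt(x_z,z_z) [-0.0201  0.0019] w 11.4 barZ b 180.3 a 175.2
t18.98 pos [523.2 206.8 201.2] F [-2.7 -2.2  5.5] M [-0.01  0.35  0.08] tilt(x_z,z_z) [-0.02    0.0021] w 11.5 barZ b 180.2 a 175.1
```

```bash
python3 -m crank '[[0,0.001,0,0,0,0,-1],[0,0.001,0,0,0,0,-1],[0,0.001,0,0,0,0,-1]]' >/dev/null; python3 st.py
python3 -m crank '[[0,0,0,0,0,0,-1],[0,0,0,0,0,0,-1],[0,0,0,0,0,0,-1],[0,0,0,0,0,0,-1]]' >/dev/null; python3 st.py
python3 - <<'E'
from h import *
snap('side','s12');im,_,_=snap('wrist','w12')
cv2.imwrite('pics/w12z.png',cv2.resize(im[0:80,240:390],None,fx=5,fy=5,interpolation=cv2.INTER_CUBIC))
im=cv2.imread('pics/s12.png');cv2.imwrite('pics/s12z.png',cv2.resize(im[200:320,290:410],None,fx=5,fy=5,interpolation=cv2.INTER_CUBIC))
E
```

```text
t19.35 pos [523.2 206.8 201.1] F [-3.5 -1.8  7.9] M [-0.07  0.51  0.06] tilt(x_z,z_z) [-0.02    0.0023] w 11.5 barZ b 180.1 a 175.1
t19.85 pos [523.2 206.8 201.1] F [-2.7 -2.1  7.8] M [-0.05  0.52  0.08] tilt(x_z,z_z) [-0.02    0.0023] w 11.4 barZ b 180.1 a 175.1
```

View pics/w12z.png

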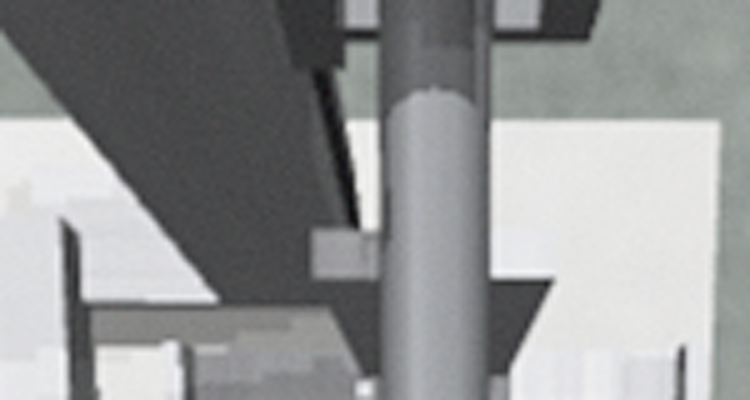

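View pics/s12z.png

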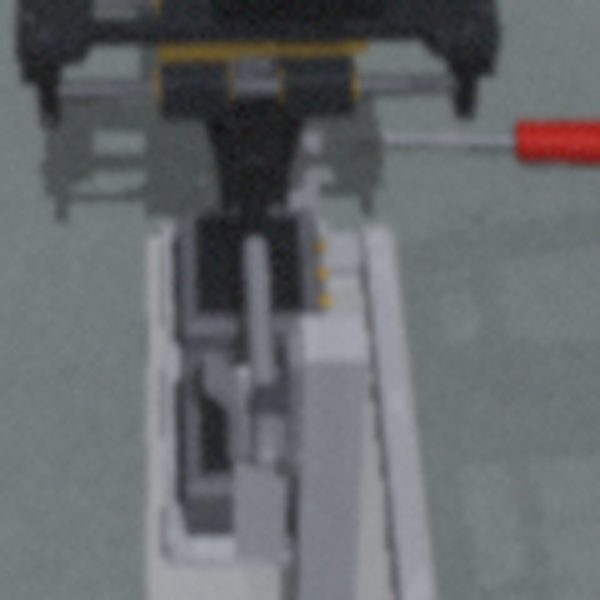

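```bash
python3 -m crank '[[0,0,0,0,0,0.001,-1],[0,0,0,0,0,0.001,-1],[0,0,0,0,0,0.001,-1],[0,0,0,0,0,0.001,-1]]' >/dev/null; python3 st.py
python3 -m crank '[[0,0.0005,0,0,0,0.0005,-1],[0,0.0005,0,0,0,0.0005,-1],[0,0.0005,0,0,0,0.0005,-1],[0,0.0005,0,0,0,0.0005,-1]]' >/dev/null; python3 st.py
```

```text
t20.45 pos [523.2 206.8 201.1] F [-2.1 -1.7  8.1] M [-0.27  0.54  0.08] tilt(x_z,z_z) [-0.0229  0.0023] w 11.6 barZ b 180.4 a 174.7
t20.95 pos [523.2 206.7 201.1] F [-1.6 -2.7  9. ] M [-0.34  0.6   0.07] tilt(x_z,z_z) [-0.0243  0.0025] w 11.6 barZ b 180.6 a 174.5
```

```bash
python3 -m crank '[[0,-0.001,0,0,0,0,-1],[0,-0.002,0,0,0,0,-1],[0,-0.002,0,0,0,0,-1]]' >/dev/null; python3 st.py
python3 -m crank '[[0,0,0,0,0,0,-0.5],[0,0,0,0,0,0,-0.2],[0,0,0,0,0,0,0.2],[0,0,0,0,0,0,0.6],[0,0,0,0,0,0,0.6],[0,0,0,0,0,0,0.6],[0,0,0,0,0,0,0.6],[0,0,0,0,0,0,0.6]]' >/dev/null; python3 st.py
python3 - <<'E'
from h import *
snap('side','s13');im,_,_=snap('wrist','w13')
E
```

```text
t21.32 pos [523.2 206.8 201.1] F [-1.9 -2.9  6. ] M [-0.31  0.42  0.07] tilt(x_z,z_z) [-0.0245  0.0019] w 11.6 barZ b 180.7 a 174.6
t22.32 pos [523.  206.9 200.6] F [ 0.3 -0.1 -0.2] M [-0.11  0.06  0.01] tilt(x_z,z_z) [-0.0248  0.0012] w 68.8 barZ b 180.2 a 174.0
```

View pics/w13.png

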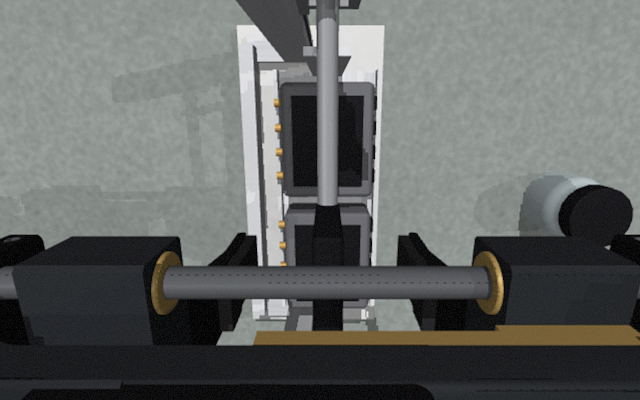

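```bash
python3 -m crank '[[0,-0.04,0,0,0,0,0.6],[0,-0.12,0,0,0,0,0.6],[0,-0.22,0,0,0,0,0.6],[0,-0.32,0,0,0,0,0.6],[0,-0.36,0,0,0,0,0.6],[0,-0.36,0,0,0,0,0.6]]' >/dev/null; python3 st.py
python3 -m crank '[[-0.06,0,0,0,0,-0.008,0.6],[-0.06,0,0,0,0,-0.008,0.6],[-0.06,0,0,0,0,-0.008,0.6]]' >/dev/null
python3 - <<'E'
from h import *
snap('side','s14');im,c,_=snap('wrist','w14')
cv2.imwrite('pics/w14z.png',im[:240,200:460].repeat(2,0).repeat(2,1))
E
```

```text
t23.18 pos [523.5 202.5 382.4] F [ 0.6  0.5 -0.5] M [-0.13  0.02  0.02] tilt(x_z,z_z) [-0.0255  0.0057] w 69.4 barZ b 362.1 a 355.8
```

View pics/w14z.png

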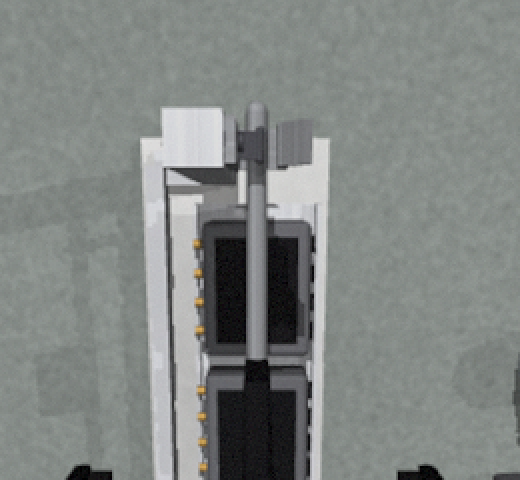

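View pics/s14.png

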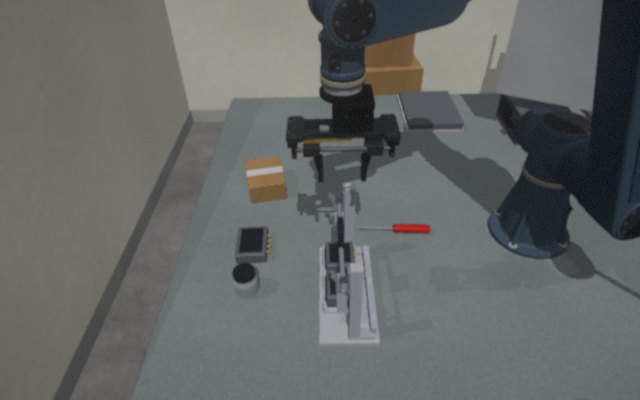

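```bash
python3 -m crank '[[0.1,0,0,0,0,0,0.6],[0.2,0,0,0,0,0,0.6],[0.3,0,0,0,0,0,0.6],[0.4,0,0,0,0,0,0.6],[0.44,0,0,0,0,0,0.6],[0.44,0,0,0,0,0,0.6]]' >/dev/null; python3 st.py
python3 - <<'E'
from h import *
im,c,_=snap('wrist','w15')
a=cv2.resize(im[60:160,260:400],None,fx=5,fy=5,interpolation=cv2.INTER_CUBIC)
cv2.imwrite('pics/w15z.png',a)
E
```

```text
t24.40 pos [523.4  10.5 381.1] F [0.2 0.4 0.2] M [-0.01  0.04  0.02] tilt(x_z,z_z) [0.0003 0.0008] w 69.4 barZ b 357.6 a 357.7
```

View pics/w15z.png

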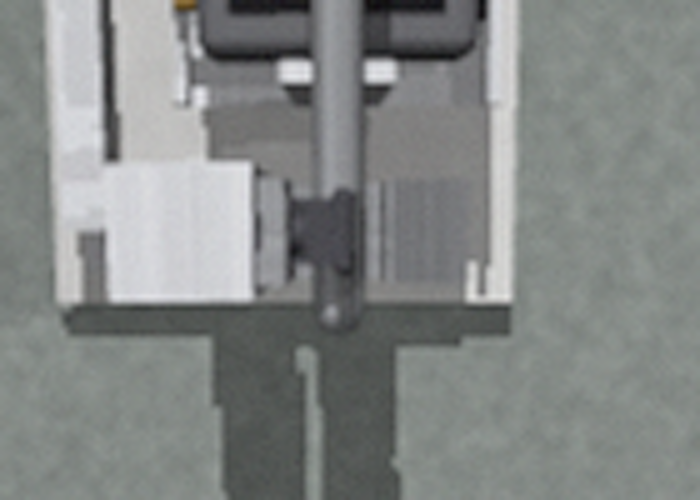

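```bash
python3 -c "
from rig import robot
print(robot.hand_in())"
```

```text
the job is handed in; nothing more can be done
None
```

The carrier is hanging on both hooks with the keepers closed over the bar, and I handed the job in at about 24.4 s. No verdict was reported.

**What I did:**
- I gripped the carrier by its tab at 50 N and brought it in from the lips' side with the bar tilted about 0.02 rad, since hook b sits about 5 mm higher than hook a.
- I lowered it in 1–2 mm steps until both keepers let the bar past, and it then came to rest on both hook floors.
- I pressed down with about 12–13 N for more than a second, shared between the hooks. I corrected the tilt by 0.004 rad to even out the load, then eased off, opened the gripper and backed away upwards.

**Last checks:**
- **Keepers:** the final wrist pictures show both lying over the bar, and they look level.
- **Bar height:** at the press it was about 180 mm at hook b and 175 mm at hook a, within the allowed 153–187 mm.
- **Clearance:** the wrist force is near zero and the arm is well clear of the stand. The spare module, carton, jar and driver look where they were at the start.

**What I could not confirm:**
- **Force per hook:** this was never measured directly. I inferred it from the wrist force and moment. During the press, hook b may have carried about 7.5 N against 4.3 N on hook a until I evened it out. Steady wrist readings stayed under about 13 N in total, but any peak as the keepers let go was not recorded.
- **Wrist camera:** it read about 1.4 mm off sideways. I corrected for this when lining up the bar with the hooks.

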